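# Re-zero a coffee grinder and set it five clicks coarse

### The arm

A 6-joint arm with a two-finger parallel gripper is mounted at the origin on a cart in front of the work surface, level with it; the furniture and walls round the work are solid. World frame = base frame: x ahead of the robot, y to its left, z up, the work surface at z = 0. Lengths are in m, angles in rad, forces in N, time in s.
With the tool pointing down it reaches from about 0.425 to 1.125 m from the base axis. Payload 14.9 kg.
Tool frame: the origin (TCP) lies midway between the tips of the shut fingers; the grasp point (between the pads) lies 19 mm behind it; z points along the fingers, y is the line along which they close (so a half turn about z gives the same grasp; the last joint's range is limited). The gripper opens to 91 mm and grips with 3 to 60 N. Pads are 32 mm wide; open, the fingers measure 118 mm over their backs; the gripper's body (76 mm by 178 mm) begins 60 mm behind the grasp point.
Start: joints at [1.176, 0.379, 1.734, -0, 1.028, -0.033], TCP at [0.248, 0.655, 0.214] pointing down, gripper open.
Joint ranges: [-2.77, 2.77], [-0.74, 2.19], [0, 2.66], [-1.06, 4.2], [0.31, 2.87], [-3.08, 3.08]. Speed limits (rad/s): [1.89, 1.89, 2.39, 3.14, 3.14, 3.14].

### API

Orientations are given as a 3x3 rotation matrix whose columns are the frame's x, y, z axes.
In Python, from rig import read_state, read_camera, close_job gives the robot as it stands. The module is installed in compiled form; this text tells all that it offers.
- The arm moves only by the tool play_rows, never from a script. Its argument "steps" is a list of rows, each an object with "dp": the shift along the tool's x, y, z in mm, a list of three; "dr": the turn, a rotation vector about the tool's x, y, z in units of 6 degrees (1.0 is 6 degrees), a list of three. In form: [{"dp": [x, y, z], "dr": [rx, ry, rz]}, ...]. A call has 1 to 12 rows; each row is the pose to reach, as a shift and turn from the pose commanded when the call began, along the tool's axes at that moment; what a row does not reach only later rows make up. A row lasts 1/12 s, in which the tool goes at most 41.7 mm and 7.16 degrees, less where a joint would pass 70% of its speed; a pose out of reach is approached as far as the arm can. A call with a gripper value outside its range is refused whole. "gripper" is the gripper command: -1 is shut, 1 is fully open, values between are in proportion, set as the call begins (left out, the last holds). The fingers move at their own pace and stop on an object; "grip_force" is the grip in N (left out, the last holds). Time passes only in rows, so rows that repeat a pose let the fingers close. It gives the time, the measured TCP pose, the force, the opening and the grip force at its end, in the units of the state.
- read_state(): the state, without advancing time (a new reading comes with each control period).
- read_camera(name): name is "scene" or "top" or "wrist"; returns a dict with "frame" (480x640x3 uint8, red, green, blue), "camera_matrix" (3x3 intrinsics, pixels), "distortion" ([k1, k2, p1, p2, k3] as OpenCV has them; the pictures are not rectified), "position" and "rotation" of the camera in the world; the wrist camera has in their place "mount" (4x4, takes a point from camera to tool coordinates, whose origin is the TCP and whose axes are the flange's). Camera axes: x right, y down, z forward; pixel columns grow to the right and rows downward; lengths in m; the calibration is good to about 2 mm. A picture is of the moment at which its call begins: read the wrist's pose just before it. There is no depth.
- close_job(): hands the job in; it is judged then, once.
The state is a dict: "time_s": time; "qpos": joint angles; "joint_velocities": joint speeds; "effort": joint torques, N m; "eef_pos": TCP position; "tool_rot": TCP orientation; "force": force on the tool from outside, world axes, zero at the start; "wrist_torque": the same for the moment, N m; "width": finger opening in m; "grasp_force": force on a finger pad.
Only numpy, scipy, OpenCV 4.12 (cv2) and the standard library are available. Lean on these libraries where they do the work, as an engineer would, in place of code of your own. Each camera call takes 0.05 s, during which the arm holds its last target. There are 200 camera calls.

### The job

The coffee grinder has just been cleaned and put back together with its handle clamped on at random, so nobody knows where its zero is. Push the handle of the grind collar gently clockwise, seen from above (finer), until the burrs touch and it comes to a dead stop; from there push it back anticlockwise by exactly five clicks, and then push the red knob of the lock bolt fully in towards the collar so that the setting is locked. Leave everything else standing where it is.

Things in the scene. Friction and masses are not known exactly. Their poses are not given: they have to be found in the camera images.
- grinder_axis (a point): Point on the grinder's vertical axis at the top of its white head, 262 mm above the worktop. The grinder is a fixed white pillar, 106 mm across at the head, on a dark foot; z is up and -x points out over its black chute, roughly towards the robot.
- collar_centre (a point): Centre of the top face of the grind collar, 300 mm up: a knurled ring 99 mm across on the head that only turns about the grinder's axis. Anticlockwise from above is coarser. It has a hard stop at the finest end (burrs touch; this is also a detent rest), then nine clicks, 10 degrees each, to a second hard stop. Axes as the grinder's; they do not turn with the collar.
- detent_plunger (a point): Spring plunger at the back of the head that holds the collar in each detent. At the handle's grip the push needed climbs to about 6 to 9 N early in a click and falls to nothing half-way, where the collar jumps on by itself into the next detent: one burst of force is one click, 15 mm of travel at the grip. At a stop the push climbs without end.
- handle_grip (a point): Centre of the handle's black upright grip, 85 mm from the axis, 299 mm up: 38 mm long radially, 13 mm thick, 34 mm high, free air beside and below. -x points outward along the handle, z up. Clamped to the collar, turns with it. Its bearing at the finest stop varies from start to start, on the front left half; the clicks sweep it from there rightwards across the front.
- bolt_knob (a point): Centre of the lock bolt's red upright knob, a round post 17 mm across on the right of the head, its centre 299 mm and its top 314 mm up. It slides radially only: 92 mm from the axis when locked, 101 to 102 mm when open. +x points radially outward, z up. The guide behind it ends 84 mm from the axis.
- lock_bolt (a joint): Slide of the lock bolt, m: 0 is fully in (its tooth stands in a notch of the collar, which cannot turn), 0.010 fully out. It starts open, takes about 3 to 4 N to slide and stays where it is left. The tooth enters only when the collar rests in a detent; otherwise it jams at about 0.005.
- burr_top (a point): Centre of the top of the steel burr carrier inside the collar; the collar's thread lifts it 0.15 mm a click: 286.0 mm above the worktop when the burrs touch, 286.75 mm at five clicks. The result is judged by it, but it is finer than the position readings (1.5 mm) can show.
- hopper: bean hopper, brown see-through funnel with black rims, 129 mm across and 135 mm high, stood upside down on its wide mouth beside the grinder; origin at the centre of its underside
- brush: cleaning brush, 170 mm long, lying on the worktop on the right; origin on its underside near the middle
- spare_mug: navy mug, 81 mm across and 81 mm high, on the right of the grinder; origin on its underside
- biscuit_bowl: white bowl with biscuits, 118 mm across, 52 mm high, at the right; origin at the centre of its underside
- notebook: blue notebook, 148 x 109 x 14 mm, lying at the left end; origin on its underside

How it is judged:
By the outcome, as a careful person would: the job done as asked, in the order asked, and still so for the second after the job is handed in, with the robot touching nothing.
It also fails if it takes over 72 s, if anything falls off the work surface, if the arm or the gripper's body presses on something with over 40 N, if the wrist force passes 120 N, or if a joint passes its speed limit or range.

## Working session

There is one attempt and no reset: what is moved stays moved. The work goes in short steps, Python scripts to look and compute and a tool call to move; the robot and the scene stay as the last step left them, time stands still between calls to the robot, and variables do not carry over. Pictures are saved under pics/ and viewed, at most 10 in all, crops included, and the job is handed in when it is done.

Besides the shell and the picture viewer there is one more tool, called as name(argument=value, ...), one argument or row to a line, values as JSON. play_rows: Moves the arm, as the interface text tells. Its arguments: {"type":"object","properties":{"steps":{"type":"array","items":{"type":"object","properties":{"dp":{"type":"array","items":{"type":"number"}},"dr":{"type":"array","items":{"type":"number"}}}}},"gripper":{"type":"number"},"grip_force":{"type":"number"}},"required":["steps"]}

```bash
mkdir -p pics
cat > h.py <<'E'
import numpy as np, cv2
from rig import read_state, read_camera
def pose(c,s=None):
    if 'mount' in c:
        M=np.array(c['mount']);R=np.array(s['tool_rot']);p=np.array(s['eef_pos'])
        return R@M[:3,3]+p, R@M[:3,:3]
    return np.array(c['position']),np.array(c['rotation'])
def onplane(c,px,z,s=None):
    p,R=pose(c,s)
    n=cv2.undistortPoints(np.array(px,float).reshape(-1,1,2),np.array(c['camera_matrix']),np.array(c['distortion']))[:,0]
    d=np.c_[n,np.ones(len(n))]@R.T
    return p+d*((z-p[2])/d[:,2])[:,None]
def proj(c,pts,s=None):
    p,R=pose(c,s)
    q=(np.array(pts,float)-p)@R
    return cv2.projectPoints(q,np.zeros(3),np.zeros(3),np.array(c['camera_matrix']),np.array(c['distortion']))[0][:,0]
def save(c,n): cv2.imwrite(f'pics/{n}.png',c['frame'][:,:,::-1])
E
python3 - <<'E'
from h import *
a=read_camera('scene');b=read_camera('top');save(a,'s0');save(b,'t0')
for c in(a,b): print(c['position'],np.array(c['rotation']).round(3).tolist())
s=read_state();print(s['time_s'],s['tool_rot'],s['force'])
E
```

```text
[-0.30862943 -0.69775541  0.99355239] [[0.632, -0.469, 0.616], [-0.775, -0.382, 0.504], [-0.001, -0.796, -0.605]]
[ 0.12789547 -0.00447938  1.83432896] [[0.01, -0.972, 0.234], [-1.0, -0.01, 0.001], [0.001, -0.234, -0.972]]
0.1 [[-9.35258042e-01  3.53966449e-01 -3.85072326e-04]
 [ 3.53966655e-01  9.35257613e-01 -8.97269507e-04]
 [ 4.25385237e-05 -9.75481286e-04 -9.99999523e-01]] [0.44788145 0.14281358 0.9740996 ]
```

View pics/s0.png

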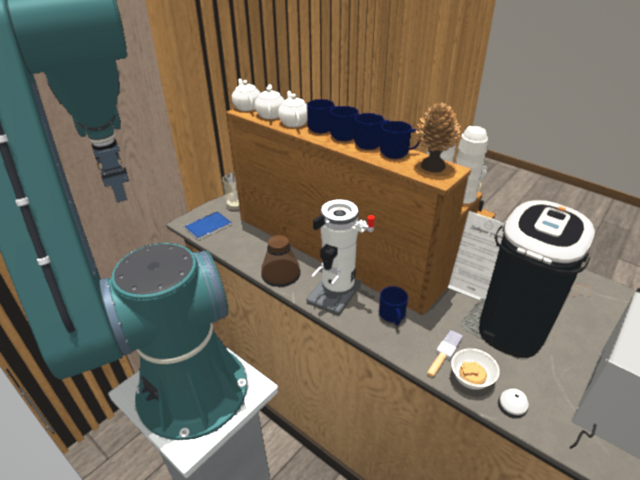

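View pics/t0.png

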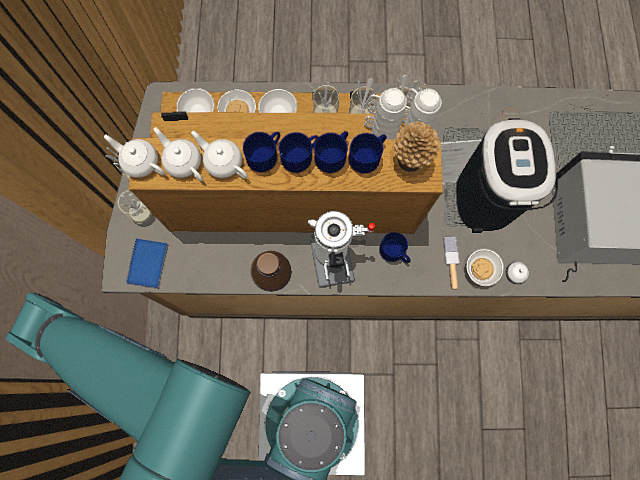

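The grinder stands at top (333,230) and scene (340,215). The red knob is at top (372,227) and scene (371,220), and the black handle grip is probably at scene (318,222). I'll enlarge both.

Run:
```python
from h import *
a=read_camera('scene');b=read_camera('top')
A=cv2.resize(a['frame'][185:315,270:400],(400,400),interpolation=cv2.INTER_CUBIC)
B=cv2.resize(b['frame'][195:295,290:390],(400,400),interpolation=cv2.INTER_CUBIC)
cv2.imwrite('pics/z1.png',np.hstack([A,B])[:,:,::-1])
for n,c in(('s',a),('t',b)):
    f=c['frame'].astype(int);m=(f[:,:,0]>130)&(f[:,:,1]<60)&(f[:,:,2]<60)
    ys,xs=np.nonzero(m);k=(ys>180)&(ys<260)&(xs>300)&(xs<400);u=[xs[k].mean(),ys[k].mean()]
    print(n,k.sum(),u,onplane(c,[u],.305))
```

```text
s 62 [np.float64(370.6774193548387), np.float64(220.93548387096774)] [[ 0.53315381 -0.16125691  0.305     ]]
t 26 [np.float64(371.46153846153845), np.float64(225.73076923076923)] [[ 0.54077726 -0.16134918  0.305     ]]
```

View pics/z1.png

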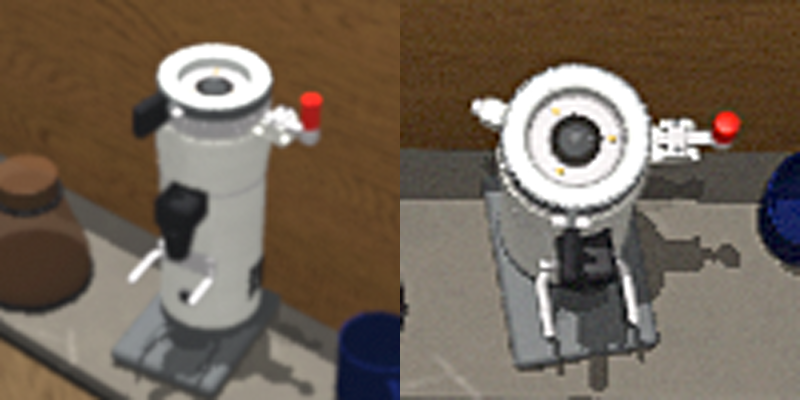

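Run:
```python
from h import *
a=read_camera('scene');b=read_camera('top')
print(onplane(b,[[333.75,229.2]],.300),onplane(a,[[339.9,211.6]],.300))
g=onplane(a,[[318.8,222.4]],.299);print(g,proj(b,g))
```

```text
[[ 0.53130807 -0.0593628   0.3       ]] [[ 0.52280842 -0.06609555  0.3       ]]
[[ 0.44766119 -0.0534853   0.299     ]] [[331.49616956 259.4831878 ]]
```

play_rows(
  steps=[
    {"dp": [0, 0, -40], "dr": [0, 0, 0]},
    {"dp": [0, 0, -80], "dr": [0, 0, 0]},
    {"dp": [-10, -15, -120], "dr": [0, 0, 0]},
    {"dp": [-30, -40, -150], "dr": [0, 0, -0.5]},
    {"dp": [-50, -65, -175], "dr": [0, 0, -1]},
    {"dp": [-75, -95, -190], "dr": [0, 0, -1.5]},
    {"dp": [-100, -125, -200], "dr": [0, 0, -2]},
    {"dp": [-125, -155, -210], "dr": [0, 0, -2.5]},
    {"dp": [-150, -185, -220], "dr": [0, 0, -3]},
    {"dp": [-175, -215, -230], "dr": [0, 0, -3.45]},
    {"dp": [-200, -245, -236], "dr": [0, 0, -3.45]},
    {"dp": [-225, -275, -236], "dr": [0, 0, -3.45]},
  ],
  gripper=-0.2,
)

```text
time_s: 1.3
eef_pos: [0.3612, 0.3163, 0.4515]
tool_rot: [[-1.0, -0.0, 0.002], [-0.0, 1.0, 0.001], [-0.002, 0.001, -1.0]]
force: [0.8, 1.0, -0.8]
width: 0.0364
grasp_force: 0.0
```

Run:
```python
from h import *
s=read_state();c=read_camera('wrist');print(np.array(c['mount']).round(3),s['eef_pos'],s['tool_rot'].round(3) if hasattr(s['tool_rot'],'round') else s['tool_rot'],s['width'],np.array(c['camera_matrix']))
```

```text
[[-0.    -0.97  -0.243  0.069]
 [ 1.    -0.    -0.     0.001]
 [ 0.    -0.243  0.97  -0.171]
 [ 0.     0.     0.     1.   ]] [0.36120797 0.31630573 0.45148263] [[-1.    -0.     0.002]
 [-0.     1.     0.001]
 [-0.002  0.001 -1.   ]] 0.03641013802770322 [[332.85020061   0.         320.50005997]
 [  0.         332.85020061 244.28011137]
 [  0.           0.           1.        ]]
```

play_rows(
  steps=[
    {"dp": [-8, -40, 0], "dr": [0, 0, 0]},
    {"dp": [-17, -80, 0], "dr": [0, 0, 0]},
    {"dp": [-25, -120, 5], "dr": [0, 0, 0]},
    {"dp": [-35, -160, 10], "dr": [0, 0, 0]},
    {"dp": [-45, -200, 20], "dr": [0, 0, 0]},
    {"dp": [-55, -235, 30], "dr": [0, 0, 0]},
    {"dp": [-62, -265, 35], "dr": [0, 0, 0]},
    {"dp": [-67, -285, 40], "dr": [0, 0, 0]},
    {"dp": [-69, -296, 41], "dr": [0, 0, 0]},
    {"dp": [-69, -296, 41], "dr": [0, 0, 0]},
    {"dp": [-69, -296, 41], "dr": [0, 0, 0]},
  ],
)

```text
time_s: 2.27
eef_pos: [0.4297, 0.0217, 0.4089]
tool_rot: [[-1.0, 0.002, -0.0], [0.002, 1.0, 0.0], [0.0, 0.0, -1.0]]
force: [-0.2, -0.6, 0.2]
width: 0.0366
grasp_force: 0.0
```

Run:
```python
from h import *
s=read_state();c=read_camera('wrist');save(c,'w1');print(s['eef_pos'],s['force'],s['width'])
f=c['frame'].astype(int);m=(f[:,:,0]>130)&(f[:,:,1]<60)&(f[:,:,2]<60)
n,l,st,ce=cv2.connectedComponentsWithStats(m.astype(np.uint8));i=1+st[1:,4].argmax();print(st[i],ce[i],onplane(c,[ce[i]],.305,s))
```

```text
[0.42966539 0.02166597 0.40888935] [-0.15379743 -0.55501744  0.16180137] 0.03656482778215987Traceback (most recent call last):
  File "<stdin>", line 4, in <module>
ValueError: attempt to get argmax of an empty sequence
```

View pics/w1.png

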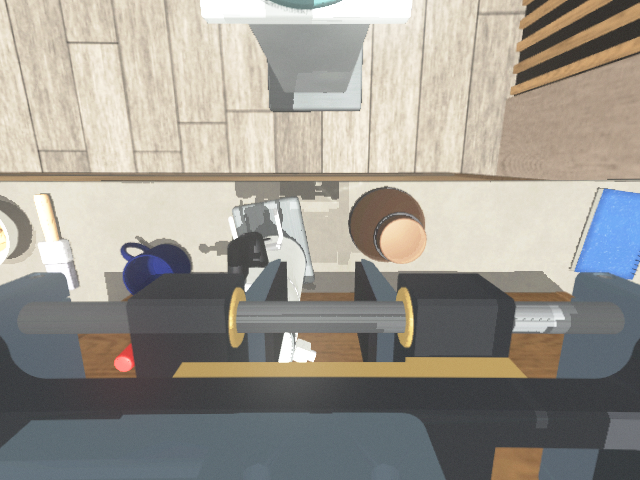

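The wrist view is blocked by the gripper: the grip or chute shows at (247,250), the knob at (124,357) and the hopper at (388,230). I'll move forward and up so that the collar comes clear of the fingers.

play_rows(
  steps=[
    {"dp": [-15, -10, -15], "dr": [0, 0, 0]},
    {"dp": [-35, -20, -30], "dr": [0, 0, 0]},
    {"dp": [-55, -35, -45], "dr": [0, 0, 0]},
    {"dp": [-68, -45, -51], "dr": [0, 0, 0]},
    {"dp": [-70, -50, -51], "dr": [0, 0, 0]},
    {"dp": [-70, -50, -51], "dr": [0, 0, 0]},
    {"dp": [-70, -50, -51], "dr": [0, 0, 0]},
  ],
)

```text
time_s: 2.9
eef_pos: [0.499, -0.0274, 0.4593]
tool_rot: [[-1.0, 0.0, -0.001], [0.0, 1.0, 0.0], [0.001, 0.0, -1.0]]
force: [0.2, 1.1, -0.1]
width: 0.0366
grasp_force: 0.0
```

Run:
```python
from h import *
s=read_state();c=read_camera('wrist');save(c,'w2');print(s['eef_pos'],s['force'],s['width'])
f=c['frame'].astype(int);m=(f[:,:,0]>130)&(f[:,:,1]<90)&(f[:,:,2]<90)
n,l,st,ce=cv2.connectedComponentsWithStats(m.astype(np.uint8))
if n>1: i=1+st[1:,4].argmax();print(st[i],ce[i],onplane(c,[ce[i]],.307,s))
```

```text
[ 0.49898616 -0.02738979  0.45926718] [ 0.24605546  1.05282877 -0.06090409] 0.03659673833920267
[190 257  14   9  55] [197.41818182 261.32727273] [[ 0.52878296 -0.1510057   0.307     ]]
```

View pics/w2.png

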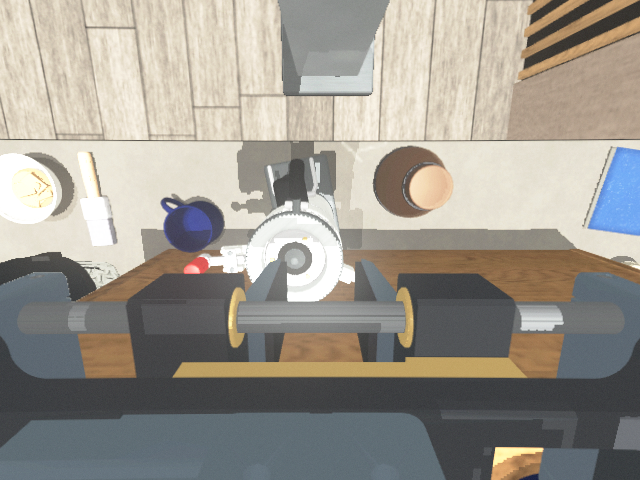

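The collar is clear now: ring at about (295,257), black grip and chute at (295,180), red knob at (197,265). I'll zoom in.

Run:
```python
from h import *
s=read_state();c=read_camera('wrist')
cv2.imwrite('pics/z2.png',cv2.resize(c['frame'][140:310,180:370],None,fx=3.5,fy=3.5,interpolation=cv2.INTER_CUBIC)[:,:,::-1])
```

```text
(no output)
```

View pics/z2.png

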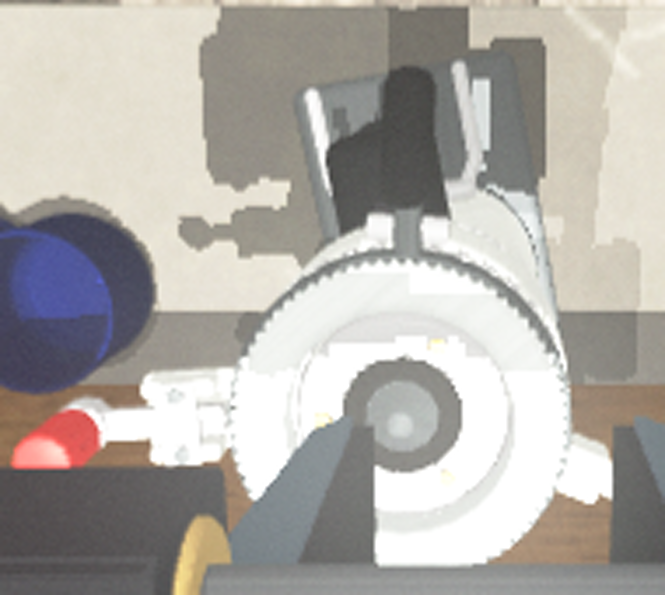

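The ring's centre is near crop (401,420). The grip is the dark bar from crop (410,68) to (413,215), pointing almost straight to the front. The red knob's top is at crop (45,455).

Run:
```python
from h import *
s=read_state();c=read_camera('wrist')
P=lambda x,y:[180+x/3.5,140+y/3.5]
print('ring L,R,top',onplane(c,[P(232,410),P(570,410),P(405,252)],.300,s).round(4).tolist())
print('grip outer, mid L,R',onplane(c,[P(408,68),P(384,140),P(436,140)],.316,s).round(4).tolist())
print('knob top',onplane(c,[P(45,455)],.314,s).round(4))
```

```text
ring L,R,top [[0.5264, -0.1032, 0.3], [0.5264, -0.0034, 0.3], [0.4795, -0.0513, 0.3]]
grip outer, mid L,R [[0.4288, -0.0484, 0.316], [0.4473, -0.0551, 0.316], [0.4472, -0.0413, 0.316]]
knob top [[ 0.5357 -0.1537  0.314 ]]
```

play_rows(
  steps=[
    {"dp": [20, -10, 10], "dr": [0, 0, 0]},
    {"dp": [45, -18, 25], "dr": [0, 0, 0]},
    {"dp": [57, -21, 50], "dr": [0, 0, 0]},
    {"dp": [57, -21, 80], "dr": [0, 0, 0]},
    {"dp": [57, -21, 105], "dr": [0, 0, 0]},
    {"dp": [57, -21, 130], "dr": [0, 0, 0]},
    {"dp": [57, -21, 150], "dr": [0, 0, 0]},
    {"dp": [57, -21, 163], "dr": [0, 0, 0]},
    {"dp": [57, -21, 170], "dr": [0, 0, 0]},
    {"dp": [57, -21, 172], "dr": [0, 0, 0]},
    {"dp": [57, -21, 172], "dr": [0, 0, 0]},
  ],
)

```text
time_s: 3.97
eef_pos: [0.4426, -0.049, 0.2881]
tool_rot: [[-1.0, 0.0, -0.0], [0.0, 1.0, 0.0], [0.0, 0.0, -1.0]]
force: [-0.6, -0.6, -0.1]
width: 0.0367
grasp_force: 0.0
```

Run:
```python
from h import *
s=read_state();a=read_camera('scene');w=read_camera('wrist');print(s['force'],s['wrist_torque'])
A=cv2.resize(a['frame'][160:300,270:400],(390,420),interpolation=cv2.INTER_CUBIC)
B=cv2.resize(w['frame'][180:330,220:370],(410,420),interpolation=cv2.INTER_CUBIC)
cv2.imwrite('pics/z3.png',np.hstack([A,B])[:,:,::-1])
```

```text
[-0.56196062 -0.55816961 -0.14866867] [-0.03442046  0.00933039 -0.00824701]
```

View pics/z3.png

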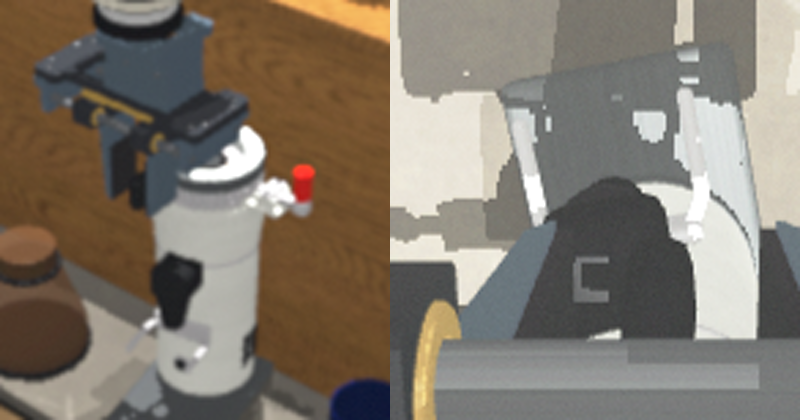

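The grip stands between the fingers with no contact. I'll start the clockwise push.

play_rows(
  steps=[
    {"dp": [-0.1, 3, 0], "dr": [0, 0, 0.33]},
    {"dp": [-0.3, 6, 0], "dr": [0, 0, 0.66]},
    {"dp": [-0.6, 10, 0], "dr": [0, 0, 1.1]},
    {"dp": [-0.6, 10, 0], "dr": [0, 0, 1.1]},
  ],
)

```text
time_s: 4.4
eef_pos: [0.4438, -0.0391, 0.2889]
tool_rot: [[-0.993, 0.117, 0.002], [0.117, 0.993, -0.001], [-0.002, -0.0, -1.0]]
force: [0.1, -1.5, 0.9]
width: 0.0361
grasp_force: 0.6
```

play_rows(
  steps=[
    {"dp": [0, 1.5, 0], "dr": [0, 0, 0.16]},
    {"dp": [-0.05, 3, 0], "dr": [0, 0, 0.33]},
    {"dp": [-0.05, 3, 0], "dr": [0, 0, 0.33]},
  ],
)

```text
time_s: 4.65
eef_pos: [0.4443, -0.0368, 0.2888]
tool_rot: [[-0.989, 0.15, 0.002], [0.15, 0.989, -0.002], [-0.002, -0.001, -1.0]]
force: [-0.1, -6.8, 3.0]
width: 0.0366
grasp_force: 3.0
```

play_rows(
  steps=[
    {"dp": [0, 1, 0], "dr": [0, 0, 0.11]},
    {"dp": [0, 2, 0], "dr": [0, 0, 0.22]},
    {"dp": [0, 2, 0], "dr": [0, 0, 0.22]},
  ],
)

```text
time_s: 4.9
eef_pos: [0.4447, -0.0347, 0.2888]
tool_rot: [[-0.985, 0.173, 0.002], [0.173, 0.985, -0.001], [-0.002, -0.001, -1.0]]
force: [0.9, -2.1, 2.7]
width: 0.0367
grasp_force: 1.7
```

play_rows(
  steps=[
    {"dp": [0, 1, 0], "dr": [0, 0, 0.11]},
    {"dp": [0, 2, 0], "dr": [0, 0, 0.22]},
    {"dp": [0, 2, 0], "dr": [0, 0, 0.22]},
  ],
)

```text
time_s: 5.15
eef_pos: [0.4442, -0.032, 0.2879]
tool_rot: [[-0.981, 0.196, -0.0], [0.196, 0.981, 0.001], [0.0, 0.0, -1.0]]
force: [-0.2, 0.1, -0.2]
width: 0.0365
grasp_force: 0.0
```

play_rows(
  steps=[
    {"dp": [0, 1, 0], "dr": [0, 0, 0.11]},
    {"dp": [0, 2, 0], "dr": [0, 0, 0.22]},
    {"dp": [0, 2, 0], "dr": [0, 0, 0.22]},
  ],
)

```text
time_s: 5.4
eef_pos: [0.4446, -0.03, 0.2878]
tool_rot: [[-0.976, 0.219, -0.0], [0.219, 0.976, 0.0], [0.001, 0.0, -1.0]]
force: [0.2, 0.8, 0.3]
width: 0.0365
grasp_force: 0.0
```

play_rows(
  steps=[
    {"dp": [0, 1, 0], "dr": [0, 0, 0.11]},
    {"dp": [0, 2, 0], "dr": [0, 0, 0.22]},
    {"dp": [0, 2, 0], "dr": [0, 0, 0.22]},
  ],
)

```text
time_s: 5.65
eef_pos: [0.4452, -0.0282, 0.2879]
tool_rot: [[-0.971, 0.241, -0.0], [0.241, 0.971, 0.0], [0.0, 0.0, -1.0]]
force: [-0.6, -0.1, 0.3]
width: 0.0366
grasp_force: 0.0
```

play_rows(
  steps=[
    {"dp": [0, 1, 0], "dr": [0, 0, 0.11]},
    {"dp": [0, 2, 0], "dr": [0, 0, 0.22]},
    {"dp": [0, 2, 0], "dr": [0, 0, 0.22]},
  ],
)

```text
time_s: 5.9
eef_pos: [0.4457, -0.0263, 0.288]
tool_rot: [[-0.965, 0.263, 0.0], [0.263, 0.965, 0.0], [-0.0, 0.0, -1.0]]
force: [0.4, -0.6, 1.0]
width: 0.0365
grasp_force: 0.0
```

play_rows(
  steps=[
    {"dp": [0, 1, 0], "dr": [0, 0, 0.11]},
    {"dp": [0, 2, 0], "dr": [0, 0, 0.22]},
    {"dp": [0, 2, 0], "dr": [0, 0, 0.22]},
  ],
)

```text
time_s: 6.15
eef_pos: [0.4462, -0.0244, 0.2879]
tool_rot: [[-0.958, 0.286, -0.0], [0.286, 0.958, -0.0], [-0.0, -0.0, -1.0]]
force: [-0.9, -0.2, -0.1]
width: 0.0366
grasp_force: 0.0
```

play_rows(
  steps=[
    {"dp": [0, 1, 0], "dr": [0, 0, 0.11]},
    {"dp": [0, 2, 0], "dr": [0, 0, 0.22]},
    {"dp": [0, 2, 0], "dr": [0, 0, 0.22]},
  ],
)

```text
time_s: 6.4
eef_pos: [0.4468, -0.0227, 0.2879]
tool_rot: [[-0.952, 0.307, 0.0], [0.307, 0.952, -0.001], [-0.0, -0.001, -1.0]]
force: [0.3, -3.1, -0.6]
width: 0.0363
grasp_force: 1.8
```

play_rows(
  steps=[
    {"dp": [0, 1, 0], "dr": [0, 0, 0.11]},
    {"dp": [0, 1, 0], "dr": [0, 0, 0.11]},
  ],
)

```text
time_s: 6.57
eef_pos: [0.4471, -0.0219, 0.2879]
tool_rot: [[-0.948, 0.318, 0.0], [0.318, 0.948, -0.001], [-0.0, -0.001, -1.0]]
force: [0.4, -5.7, -0.9]
width: 0.0366
grasp_force: 2.7
```

play_rows(
  steps=[
    {"dp": [0, 1, 0], "dr": [0, 0, 0.11]},
    {"dp": [0, 1, 0], "dr": [0, 0, 0.11]},
  ],
)

```text
time_s: 6.73
eef_pos: [0.4474, -0.0211, 0.2879]
tool_rot: [[-0.944, 0.329, 0.0], [0.329, 0.944, -0.001], [-0.001, -0.001, -1.0]]
force: [0.5, -6.8, 0.4]
width: 0.0361
grasp_force: 3.3
```

play_rows(
  steps=[
    {"dp": [0, 1, 0], "dr": [0, 0, 0.11]},
    {"dp": [0, 1, 0], "dr": [0, 0, 0.11]},
  ],
)

```text
time_s: 6.9
eef_pos: [0.4479, -0.02, 0.288]
tool_rot: [[-0.94, 0.34, 0.0], [0.34, 0.94, -0.001], [-0.001, -0.001, -1.0]]
force: [1.6, -5.3, -1.8]
width: 0.0363
grasp_force: 2.2
```

play_rows(
  steps=[
    {"dp": [0, 1, 0], "dr": [0, 0, 0.11]},
    {"dp": [0, 2, 0], "dr": [0, 0, 0.22]},
    {"dp": [0, 3, 0], "dr": [0, 0, 0.33]},
    {"dp": [-0.1, 4, 0], "dr": [0, 0, 0.44]},
    {"dp": [-0.1, 5, 0], "dr": [0, 0, 0.55]},
    {"dp": [-0.2, 6, 0], "dr": [0, 0, 0.66]},
    {"dp": [-0.3, 7, 0], "dr": [0, 0, 0.77]},
    {"dp": [-0.4, 8, 0], "dr": [0, 0, 0.88]},
    {"dp": [-0.5, 9, 0], "dr": [0, 0, 1.0]},
    {"dp": [-0.6, 10, 0], "dr": [0, 0, 1.1]},
    {"dp": [-0.7, 11, 0], "dr": [0, 0, 1.21]},
    {"dp": [-0.7, 11, 0], "dr": [0, 0, 1.21]},
  ],
)

```text
time_s: 7.9
eef_pos: [0.4521, -0.0095, 0.2879]
tool_rot: [[-0.89, 0.456, -0.0], [0.456, 0.89, -0.0], [0.0, -0.0, -1.0]]
force: [-0.3, 0.2, 0.5]
width: 0.0363
grasp_force: 0.0
```

play_rows(
  steps=[
    {"dp": [0, 1, 0], "dr": [0, 0, 0.11]},
    {"dp": [0, 1, 0], "dr": [0, 0, 0.11]},
  ],
)

```text
time_s: 8.07
eef_pos: [0.4525, -0.0088, 0.2879]
tool_rot: [[-0.885, 0.466, -0.0], [0.466, 0.885, -0.0], [0.0, -0.0, -1.0]]
force: [-0.7, -1.5, -0.2]
width: 0.0366
grasp_force: 0.9
```

play_rows(
  steps=[
    {"dp": [0, 1, 0], "dr": [0, 0, 0.11]},
    {"dp": [0, 1, 0], "dr": [0, 0, 0.11]},
  ],
)

```text
time_s: 8.23
eef_pos: [0.453, -0.008, 0.2879]
tool_rot: [[-0.879, 0.476, -0.0], [0.476, 0.879, -0.001], [-0.0, -0.001, -1.0]]
force: [0.2, -4.4, 0.6]
width: 0.0365
grasp_force: 2.0
```

play_rows(
  steps=[
    {"dp": [0, 1, 0], "dr": [0, 0, 0.11]},
    {"dp": [0, 1, 0], "dr": [0, 0, 0.11]},
  ],
)

```text
time_s: 8.4
eef_pos: [0.4534, -0.0072, 0.2879]
tool_rot: [[-0.874, 0.486, -0.0], [0.486, 0.874, -0.001], [-0.0, -0.001, -1.0]]
force: [-0.6, -5.0, -0.2]
width: 0.0366
grasp_force: 2.8
```

play_rows(
  steps=[
    {"dp": [0, 1, 0], "dr": [0, 0, 0.11]},
    {"dp": [0, 1, 0], "dr": [0, 0, 0.11]},
  ],
)

```text
time_s: 8.57
eef_pos: [0.4539, -0.0065, 0.2879]
tool_rot: [[-0.868, 0.496, -0.0], [0.496, 0.868, -0.001], [-0.0, -0.001, -1.0]]
force: [-0.6, -7.1, -0.3]
width: 0.0366
grasp_force: 3.3
```

play_rows(
  steps=[
    {"dp": [0, 1, 0], "dr": [0, 0, 0.11]},
    {"dp": [0, 1, 0], "dr": [0, 0, 0.11]},
  ],
)

```text
time_s: 8.73
eef_pos: [0.4545, -0.0055, 0.2879]
tool_rot: [[-0.862, 0.506, 0.0], [0.506, 0.862, -0.001], [-0.0, -0.001, -1.0]]
force: [-0.2, -4.3, -1.4]
width: 0.0363
grasp_force: 2.0
```

play_rows(
  steps=[
    {"dp": [0, 1, 0], "dr": [0, 0, 0.11]},
    {"dp": [0, 1, 0], "dr": [0, 0, 0.11]},
  ],
)

```text
time_s: 8.9
eef_pos: [0.4551, -0.0044, 0.288]
tool_rot: [[-0.856, 0.516, 0.0], [0.516, 0.856, -0.0], [-0.0, -0.0, -1.0]]
force: [1.8, -3.3, -0.6]
width: 0.0364
grasp_force: 1.2
```

play_rows(
  steps=[
    {"dp": [0, 1, 0], "dr": [0, 0, 0.11]},
    {"dp": [0, 2, 0], "dr": [0, 0, 0.22]},
    {"dp": [0, 3, 0], "dr": [0, 0, 0.33]},
    {"dp": [-0.1, 4, 0], "dr": [0, 0, 0.44]},
    {"dp": [-0.1, 5, 0], "dr": [0, 0, 0.55]},
    {"dp": [-0.2, 6, 0], "dr": [0, 0, 0.66]},
    {"dp": [-0.3, 7, 0], "dr": [0, 0, 0.77]},
    {"dp": [-0.4, 8, 0], "dr": [0, 0, 0.88]},
    {"dp": [-0.5, 9, 0], "dr": [0, 0, 1.0]},
    {"dp": [-0.6, 10, 0], "dr": [0, 0, 1.1]},
    {"dp": [-0.6, 10, 0], "dr": [0, 0, 1.1]},
  ],
)

```text
time_s: 9.82
eef_pos: [0.4607, 0.004, 0.2879]
tool_rot: [[-0.791, 0.611, -0.0], [0.611, 0.791, -0.0], [-0.0, -0.0, -1.0]]
force: [0.7, 0.3, -0.1]
width: 0.0363
grasp_force: 0.0
```

play_rows(
  steps=[
    {"dp": [0, 1, 0], "dr": [0, 0, 0.11]},
    {"dp": [0, 1, 0], "dr": [0, 0, 0.11]},
  ],
)

```text
time_s: 9.98
eef_pos: [0.4609, 0.0041, 0.2878]
tool_rot: [[-0.784, 0.62, -0.001], [0.62, 0.784, -0.002], [-0.0, -0.002, -1.0]]
force: [-2.7, -6.7, 1.7]
width: 0.0367
grasp_force: 3.7
```

play_rows(
  steps=[
    {"dp": [0, 1, 0], "dr": [0, 0, 0.11]},
    {"dp": [0, 1, 0], "dr": [0, 0, 0.11]},
  ],
)

```text
time_s: 10.15
eef_pos: [0.4611, 0.0042, 0.2878]
tool_rot: [[-0.777, 0.629, -0.002], [0.629, 0.777, -0.003], [-0.001, -0.004, -1.0]]
force: [-5.9, -15.7, 3.9]
width: 0.0367
grasp_force: 8.0
```

play_rows(
  steps=[
    {"dp": [0, 1, 0], "dr": [0, 0, 0.11]},
    {"dp": [0, 1, 0], "dr": [0, 0, 0.11]},
  ],
)

```text
time_s: 10.32
eef_pos: [0.4613, 0.0042, 0.2877]
tool_rot: [[-0.77, 0.638, -0.003], [0.638, 0.77, -0.005], [-0.001, -0.006, -1.0]]
force: [-10.6, -22.9, 5.0]
width: 0.0367
grasp_force: 12.3
```

Dead stop found: 25 N, with the finger no longer advancing, three clicks from the start. Now I'll back off and cross the gap to the other side of the grip.

play_rows(
  steps=[
    {"dp": [0, -2, 0], "dr": [0, 0, -0.22]},
    {"dp": [-0.1, -4, 0], "dr": [0, 0, -0.44]},
    {"dp": [-0.2, -6, 0], "dr": [0, 0, -0.66]},
    {"dp": [-0.4, -8, 0], "dr": [0, 0, -0.88]},
    {"dp": [-0.6, -10, 0], "dr": [0, 0, -1.1]},
    {"dp": [-0.8, -12, 0], "dr": [0, 0, -1.32]},
    {"dp": [-1.1, -14, 0], "dr": [0, 0, -1.54]},
    {"dp": [-1.5, -16, 0], "dr": [0, 0, -1.76]},
    {"dp": [-1.9, -17.8, 0], "dr": [0, 0, -1.98]},
    {"dp": [-2.3, -19.8, 0], "dr": [0, 0, -2.2]},
    {"dp": [-2.8, -21.8, 0], "dr": [0, 0, -2.42]},
    {"dp": [-2.8, -21.8, 0], "dr": [0, 0, -2.42]},
  ],
)

```text
time_s: 11.32
eef_pos: [0.4507, -0.0125, 0.288]
tool_rot: [[-0.906, 0.424, 0.0], [0.424, 0.906, 0.0], [-0.0, 0.0, -1.0]]
force: [-1.2, 0.1, 1.1]
width: 0.0365
grasp_force: 0.0
```

play_rows(
  steps=[
    {"dp": [0, -1, 0], "dr": [0, 0, -0.11]},
    {"dp": [0, -2, 0], "dr": [0, 0, -0.22]},
    {"dp": [0, -2, 0], "dr": [0, 0, -0.22]},
  ],
)

```text
time_s: 11.57
eef_pos: [0.4499, -0.0141, 0.288]
tool_rot: [[-0.915, 0.403, 0.0], [0.403, 0.915, 0.0], [-0.0, 0.0, -1.0]]
force: [0.1, -0.1, 0.5]
width: 0.0364
grasp_force: 0.2
```

play_rows(
  steps=[
    {"dp": [0, -1, 0], "dr": [0, 0, -0.11]},
    {"dp": [0, -2, 0], "dr": [0, 0, -0.22]},
    {"dp": [0, -2, 0], "dr": [0, 0, -0.22]},
  ],
)

```text
time_s: 11.82
eef_pos: [0.4493, -0.0158, 0.288]
tool_rot: [[-0.924, 0.381, 0.001], [0.381, 0.924, 0.001], [-0.0, 0.001, -1.0]]
force: [2.9, 4.0, -1.0]
width: 0.0362
grasp_force: 2.3
```

play_rows(
  steps=[
    {"dp": [0, -1, 0], "dr": [0, 0, -0.11]},
    {"dp": [0, -2, 0], "dr": [0, 0, -0.22]},
    {"dp": [0, -2, 0], "dr": [0, 0, -0.22]},
  ],
)

```text
time_s: 12.07
eef_pos: [0.4486, -0.0175, 0.288]
tool_rot: [[-0.933, 0.36, 0.001], [0.36, 0.933, 0.001], [-0.0, 0.001, -1.0]]
force: [2.5, 5.4, -1.9]
width: 0.0366
grasp_force: 2.9
```

play_rows(
  steps=[
    {"dp": [0, -1, 0], "dr": [0, 0, -0.11]},
    {"dp": [0, -2, 0], "dr": [0, 0, -0.22]},
    {"dp": [0, -2, 0], "dr": [0, 0, -0.22]},
  ],
)

```text
time_s: 12.32
eef_pos: [0.4476, -0.0196, 0.2879]
tool_rot: [[-0.941, 0.338, -0.0], [0.338, 0.941, 0.0], [0.0, 0.0, -1.0]]
force: [0.5, 2.2, 1.1]
width: 0.0364
grasp_force: 1.3
```

play_rows(
  steps=[
    {"dp": [0, -1, 0], "dr": [0, 0, -0.11]},
    {"dp": [0, -2, 0], "dr": [0, 0, -0.22]},
    {"dp": [0, -2, 0], "dr": [0, 0, -0.22]},
  ],
)

```text
time_s: 12.57
eef_pos: [0.4467, -0.0218, 0.2879]
tool_rot: [[-0.949, 0.316, -0.0], [0.316, 0.949, -0.0], [0.0, -0.001, -1.0]]
force: [0.2, 0.6, -0.4]
width: 0.0363
grasp_force: 0.0
```

play_rows(
  steps=[
    {"dp": [0, -1, 0], "dr": [0, 0, -0.11]},
    {"dp": [0, -2, 0], "dr": [0, 0, -0.22]},
    {"dp": [0, -2, 0], "dr": [0, 0, -0.22]},
  ],
)

```text
time_s: 12.82
eef_pos: [0.4462, -0.0237, 0.2879]
tool_rot: [[-0.956, 0.295, -0.0], [0.295, 0.956, -0.0], [0.0, -0.0, -1.0]]
force: [0.8, -0.3, 0.0]
width: 0.0365
grasp_force: 0.0
```

play_rows(
  steps=[
    {"dp": [0, -1, 0], "dr": [0, 0, -0.11]},
    {"dp": [0, -2, 0], "dr": [0, 0, -0.22]},
    {"dp": [0, -2, 0], "dr": [0, 0, -0.22]},
  ],
)

```text
time_s: 13.07
eef_pos: [0.4457, -0.0255, 0.288]
tool_rot: [[-0.962, 0.272, 0.0], [0.272, 0.962, -0.0], [-0.0, -0.0, -1.0]]
force: [-0.2, -0.3, 0.3]
width: 0.0367
grasp_force: 0.0
```

play_rows(
  steps=[
    {"dp": [0, -1, 0], "dr": [0, 0, -0.11]},
    {"dp": [0, -2, 0], "dr": [0, 0, -0.22]},
    {"dp": [0, -2, 0], "dr": [0, 0, -0.22]},
  ],
)

```text
time_s: 13.32
eef_pos: [0.4451, -0.0274, 0.2879]
tool_rot: [[-0.968, 0.25, -0.0], [0.25, 0.968, -0.0], [0.0, -0.0, -1.0]]
force: [-0.1, -0.2, 0.7]
width: 0.0368
grasp_force: 0.0
```

play_rows(
  steps=[
    {"dp": [0, -1, 0], "dr": [0, 0, -0.11]},
    {"dp": [0, -2, 0], "dr": [0, 0, -0.22]},
    {"dp": [0, -2, 0], "dr": [0, 0, -0.22]},
  ],
)

```text
time_s: 13.57
eef_pos: [0.4446, -0.0293, 0.288]
tool_rot: [[-0.974, 0.228, 0.0], [0.228, 0.974, 0.0], [-0.0, 0.0, -1.0]]
force: [0.2, 0.8, 0.6]
width: 0.0364
grasp_force: 0.3
```

One click so far. Second click:

play_rows(
  steps=[
    {"dp": [0, -1, 0], "dr": [0, 0, -0.11]},
    {"dp": [0, -2, 0], "dr": [0, 0, -0.22]},
    {"dp": [0, -3, 0], "dr": [0, 0, -0.33]},
    {"dp": [0, -3, 0], "dr": [0, 0, -0.33]},
  ],
)

```text
time_s: 13.9
eef_pos: [0.4441, -0.0318, 0.288]
tool_rot: [[-0.981, 0.194, 0.001], [0.194, 0.981, 0.001], [-0.0, 0.001, -1.0]]
force: [1.2, 6.1, -1.1]
width: 0.0364
grasp_force: 3.0
```

play_rows(
  steps=[
    {"dp": [0, -1, 0], "dr": [0, 0, -0.11]},
    {"dp": [0, -2, 0], "dr": [0, 0, -0.22]},
    {"dp": [0, -2, 0], "dr": [0, 0, -0.22]},
  ],
)

```text
time_s: 14.15
eef_pos: [0.4436, -0.0339, 0.2879]
tool_rot: [[-0.985, 0.171, 0.0], [0.171, 0.985, 0.001], [0.0, 0.001, -1.0]]
force: [0.3, 3.9, -0.4]
width: 0.0362
grasp_force: 2.0
```

play_rows(
  steps=[
    {"dp": [0, -1, 0], "dr": [0, 0, -0.11]},
    {"dp": [0, -2, 0], "dr": [0, 0, -0.22]},
    {"dp": [0, -2, 0], "dr": [0, 0, -0.22]},
  ],
)

```text
time_s: 14.4
eef_pos: [0.4431, -0.0363, 0.2879]
tool_rot: [[-0.989, 0.148, -0.0], [0.148, 0.989, -0.0], [0.0, -0.0, -1.0]]
force: [-0.6, -0.4, -0.3]
width: 0.0365
grasp_force: 0.0
```

play_rows(
  steps=[
    {"dp": [0, -1, 0], "dr": [0, 0, -0.11]},
    {"dp": [0, -2, 0], "dr": [0, 0, -0.22]},
    {"dp": [0, -2, 0], "dr": [0, 0, -0.22]},
  ],
)

```text
time_s: 14.65
eef_pos: [0.4429, -0.0383, 0.2879]
tool_rot: [[-0.992, 0.126, 0.0], [0.126, 0.992, -0.0], [-0.0, -0.0, -1.0]]
force: [0.3, -0.4, -0.8]
width: 0.0363
grasp_force: 0.0
```

play_rows(
  steps=[
    {"dp": [0, -1, 0], "dr": [0, 0, -0.11]},
    {"dp": [0, -2, 0], "dr": [0, 0, -0.22]},
    {"dp": [0, -3, 0], "dr": [0, 0, -0.33]},
    {"dp": [0, -3, 0], "dr": [0, 0, -0.33]},
  ],
)

```text
time_s: 14.98
eef_pos: [0.4425, -0.0412, 0.2879]
tool_rot: [[-0.996, 0.092, -0.0], [0.092, 0.996, -0.0], [0.0, -0.0, -1.0]]
force: [0.4, 0.4, 0.1]
width: 0.0364
grasp_force: 0.0
```

play_rows(
  steps=[
    {"dp": [0, -1, 0], "dr": [0, 0, -0.11]},
    {"dp": [0, -2, 0], "dr": [0, 0, -0.22]},
    {"dp": [0, -3, 0], "dr": [0, 0, -0.33]},
    {"dp": [0, -3, 0], "dr": [0, 0, -0.33]},
  ],
)

```text
time_s: 15.32
eef_pos: [0.4423, -0.0442, 0.2879]
tool_rot: [[-0.998, 0.057, -0.0], [0.057, 0.998, -0.0], [0.0, -0.0, -1.0]]
force: [-0.4, 0.5, -0.3]
width: 0.0366
grasp_force: 0.0
```

Two clicks. Third:

play_rows(
  steps=[
    {"dp": [0, -1, 0], "dr": [0, 0, -0.11]},
    {"dp": [0, -2, 0], "dr": [0, 0, -0.22]},
    {"dp": [0, -3, 0], "dr": [0, 0, -0.33]},
    {"dp": [0, -3, 0], "dr": [0, 0, -0.33]},
  ],
)

```text
time_s: 15.65
eef_pos: [0.4422, -0.0468, 0.2879]
tool_rot: [[-1.0, 0.022, 0.0], [0.022, 1.0, 0.001], [-0.0, 0.001, -1.0]]
force: [0.8, 4.9, 0.2]
width: 0.0365
grasp_force: 2.4
```

play_rows(
  steps=[
    {"dp": [0, -1, 0], "dr": [0, 0, -0.11]},
    {"dp": [0, -2, 0], "dr": [0, 0, -0.22]},
    {"dp": [0, -2, 0], "dr": [0, 0, -0.22]},
  ],
)

```text
time_s: 15.9
eef_pos: [0.442, -0.0487, 0.2879]
tool_rot: [[-1.0, -0.001, -0.0], [-0.001, 1.0, 0.001], [0.0, 0.001, -1.0]]
force: [-0.1, 5.8, 0.4]
width: 0.0364
grasp_force: 2.7
```

play_rows(
  steps=[
    {"dp": [0, -1, 0], "dr": [0, 0, -0.11]},
    {"dp": [0, -2, 0], "dr": [0, 0, -0.22]},
    {"dp": [0, -2, 0], "dr": [0, 0, -0.22]},
  ],
)

```text
time_s: 16.15
eef_pos: [0.4419, -0.051, 0.2879]
tool_rot: [[-1.0, -0.024, -0.0], [-0.024, 1.0, 0.0], [0.0, 0.0, -1.0]]
force: [-1.3, 2.6, 0.5]
width: 0.0362
grasp_force: 1.0
```

play_rows(
  steps=[
    {"dp": [0, -1, 0], "dr": [0, 0, -0.11]},
    {"dp": [0, -2, 0], "dr": [0, 0, -0.22]},
    {"dp": [0, -2, 0], "dr": [0, 0, -0.22]},
  ],
)

```text
time_s: 16.4
eef_pos: [0.4422, -0.0533, 0.2879]
tool_rot: [[-0.999, -0.047, 0.0], [-0.047, 0.999, -0.0], [-0.0, -0.0, -1.0]]
force: [0.5, 0.3, -0.2]
width: 0.0364
grasp_force: 0.0
```

play_rows(
  steps=[
    {"dp": [0, -1, 0], "dr": [0, 0, -0.11]},
    {"dp": [0, -2, 0], "dr": [0, 0, -0.22]},
    {"dp": [0, -3, 0], "dr": [0, 0, -0.33]},
    {"dp": [0, -3, 0], "dr": [0, 0, -0.33]},
  ],
)

```text
time_s: 16.73
eef_pos: [0.4423, -0.0562, 0.288]
tool_rot: [[-0.997, -0.081, 0.0], [-0.081, 0.997, -0.0], [-0.0, -0.0, -1.0]]
force: [-0.1, -0.1, 0.0]
width: 0.0368
grasp_force: 0.0
```

play_rows(
  steps=[
    {"dp": [0, -1, 0], "dr": [0, 0, -0.11]},
    {"dp": [0, -2, 0], "dr": [0, 0, -0.22]},
    {"dp": [0, -3, 0], "dr": [0, 0, -0.33]},
    {"dp": [0, -3, 0], "dr": [0, 0, -0.33]},
  ],
)

```text
time_s: 17.07
eef_pos: [0.4425, -0.0591, 0.2879]
tool_rot: [[-0.993, -0.115, -0.0], [-0.115, 0.993, -0.0], [0.0, -0.0, -1.0]]
force: [-0.5, 0.1, -0.0]
width: 0.0365
grasp_force: 0.0
```

Three clicks. Fourth:

play_rows(
  steps=[
    {"dp": [0, -1, 0], "dr": [0, 0, -0.11]},
    {"dp": [0, -2, 0], "dr": [0, 0, -0.22]},
    {"dp": [0, -3, 0], "dr": [0, 0, -0.33]},
    {"dp": [0, -3, 0], "dr": [0, 0, -0.33]},
  ],
)

```text
time_s: 17.4
eef_pos: [0.4428, -0.0619, 0.2879]
tool_rot: [[-0.989, -0.149, -0.0], [-0.149, 0.989, 0.001], [-0.0, 0.001, -1.0]]
force: [-0.4, 4.1, -0.2]
width: 0.0362
grasp_force: 1.9
```

play_rows(
  steps=[
    {"dp": [0, -1, 0], "dr": [0, 0, -0.11]},
    {"dp": [0, -2, 0], "dr": [0, 0, -0.22]},
    {"dp": [0, -2, 0], "dr": [0, 0, -0.22]},
  ],
)

```text
time_s: 17.65
eef_pos: [0.443, -0.0636, 0.2879]
tool_rot: [[-0.985, -0.172, -0.0], [-0.172, 0.985, 0.001], [0.0, 0.001, -1.0]]
force: [0.4, 6.2, 1.2]
width: 0.0366
grasp_force: 3.2
```

play_rows(
  steps=[
    {"dp": [0, -1, 0], "dr": [0, 0, -0.11]},
    {"dp": [0, -2, 0], "dr": [0, 0, -0.22]},
    {"dp": [0, -2, 0], "dr": [0, 0, -0.22]},
  ],
)

```text
time_s: 17.9
eef_pos: [0.4433, -0.0658, 0.2879]
tool_rot: [[-0.981, -0.195, -0.001], [-0.195, 0.981, 0.0], [0.0, 0.0, -1.0]]
force: [-1.1, 2.6, 1.0]
width: 0.0367
grasp_force: 1.6
```

play_rows(
  steps=[
    {"dp": [0, -1, 0], "dr": [0, 0, -0.11]},
    {"dp": [0, -2, 0], "dr": [0, 0, -0.22]},
    {"dp": [0, -2, 0], "dr": [0, 0, -0.22]},
  ],
)

```text
time_s: 18.15
eef_pos: [0.4439, -0.0682, 0.2879]
tool_rot: [[-0.976, -0.218, 0.0], [-0.218, 0.976, -0.001], [-0.0, -0.001, -1.0]]
force: [-0.7, 0.1, 0.6]
width: 0.0367
grasp_force: 0.0
```

play_rows(
  steps=[
    {"dp": [0, -1, 0], "dr": [0, 0, -0.11]},
    {"dp": [0, -2, 0], "dr": [0, 0, -0.22]},
    {"dp": [0, -3, 0], "dr": [0, 0, -0.33]},
    {"dp": [0, -3, 0], "dr": [0, 0, -0.33]},
  ],
)

```text
time_s: 18.48
eef_pos: [0.4446, -0.071, 0.288]
tool_rot: [[-0.968, -0.251, 0.0], [-0.251, 0.968, -0.0], [-0.0, -0.0, -1.0]]
force: [0.2, -0.1, 0.4]
width: 0.0364
grasp_force: 0.0
```

play_rows(
  steps=[
    {"dp": [0, -1, 0], "dr": [0, 0, -0.11]},
    {"dp": [0, -2, 0], "dr": [0, 0, -0.22]},
    {"dp": [0, -3, 0], "dr": [0, 0, -0.33]},
    {"dp": [0, -3, 0], "dr": [0, 0, -0.33]},
  ],
)

```text
time_s: 18.82
eef_pos: [0.4453, -0.0739, 0.2879]
tool_rot: [[-0.959, -0.285, 0.0], [-0.285, 0.959, -0.0], [-0.0, -0.0, -1.0]]
force: [1.1, -1.2, -0.1]
width: 0.0364
grasp_force: 0.0
```

Four clicks. Fifth, stopping just past its jump:

play_rows(
  steps=[
    {"dp": [0, -1, 0], "dr": [0, 0, -0.11]},
    {"dp": [0, -2, 0], "dr": [0, 0, -0.22]},
    {"dp": [0, -3, 0], "dr": [0, 0, -0.33]},
    {"dp": [0, -3, 0], "dr": [0, 0, -0.33]},
  ],
)

```text
time_s: 19.15
eef_pos: [0.4461, -0.0765, 0.2879]
tool_rot: [[-0.948, -0.317, -0.0], [-0.317, 0.948, 0.001], [-0.0, 0.001, -1.0]]
force: [-0.1, 3.3, 0.8]
width: 0.0366
grasp_force: 1.4
```

play_rows(
  steps=[
    {"dp": [0, -1, 0], "dr": [0, 0, -0.11]},
    {"dp": [0, -2, 0], "dr": [0, 0, -0.22]},
    {"dp": [0, -2, 0], "dr": [0, 0, -0.22]},
  ],
)

```text
time_s: 19.4
eef_pos: [0.4466, -0.0781, 0.2879]
tool_rot: [[-0.941, -0.339, -0.0], [-0.339, 0.941, 0.001], [0.0, 0.001, -1.0]]
force: [-1.2, 5.5, 1.5]
width: 0.0363
grasp_force: 3.0
```

play_rows(
  steps=[
    {"dp": [0, -1, 0], "dr": [0, 0, -0.11]},
    {"dp": [0, -2, 0], "dr": [0, 0, -0.22]},
    {"dp": [0, -2, 0], "dr": [0, 0, -0.22]},
  ],
)

```text
time_s: 19.65
eef_pos: [0.4472, -0.0802, 0.2878]
tool_rot: [[-0.933, -0.361, -0.001], [-0.361, 0.933, 0.001], [0.001, 0.001, -1.0]]
force: [-1.7, 2.9, 1.7]
width: 0.0364
grasp_force: 2.0
```

play_rows(
  steps=[
    {"dp": [0, -1, 0], "dr": [0, 0, -0.11]},
    {"dp": [0, -2, 0], "dr": [0, 0, -0.22]},
    {"dp": [0, -2, 0], "dr": [0, 0, -0.22]},
  ],
)

```text
time_s: 19.9
eef_pos: [0.4482, -0.0825, 0.2879]
tool_rot: [[-0.924, -0.382, 0.0], [-0.382, 0.924, -0.0], [0.0, -0.0, -1.0]]
force: [-0.5, -0.1, 0.2]
width: 0.0365
grasp_force: 0.0
```

Five clicks counted: the force fell to zero and the finger lost contact. Now I'll rise straight up, go to the view pose and check the bearing.

play_rows(
  steps=[
    {"dp": [0, -1, -10], "dr": [0, 0, 0]},
    {"dp": [0, -1, -30], "dr": [0, 0, 0]},
    {"dp": [0, -1, -60], "dr": [0, 0, 0]},
    {"dp": [0, 0, -95], "dr": [0, 0, 0]},
    {"dp": [-10, 5, -130], "dr": [0, 0, 0.6]},
    {"dp": [-25, 10, -155], "dr": [0, 0, 1.2]},
    {"dp": [-45, 18, -168], "dr": [0, 0, 1.9]},
    {"dp": [-60, 25, -171], "dr": [0, 0, 2.6]},
    {"dp": [-67, 28, -171], "dr": [0, 0, 3.1]},
    {"dp": [-67, 28, -171], "dr": [0, 0, 3.1]},
    {"dp": [-67, 28, -171], "dr": [0, 0, 3.1]},
  ],
)

```text
time_s: 20.82
eef_pos: [0.4994, -0.0309, 0.4593]
tool_rot: [[-0.998, -0.069, 0.0], [-0.069, 0.998, -0.0], [-0.0, -0.0, -1.0]]
force: [-0.6, 0.6, -0.5]
width: 0.0365
grasp_force: 0.0
```

play_rows(
  steps=[
    {"dp": [0, 0, 0], "dr": [0, 0, 0]},
    {"dp": [0, 0, 0], "dr": [0, 0, 0]},
    {"dp": [0, 0, 0], "dr": [0, 0, 0]},
    {"dp": [0, 0, 0], "dr": [0, 0, 0]},
    {"dp": [0, 0, 0], "dr": [0, 0, 0]},
  ],
  gripper=-1,
)

```text
time_s: 21.23
eef_pos: [0.4992, -0.031, 0.4589]
tool_rot: [[-0.998, -0.066, 0.0], [-0.066, 0.998, -0.0], [-0.0, -0.0, -1.0]]
force: [0.2, 0.3, 0.1]
width: 0.0059
grasp_force: 0.0
```

Run:
```python
from h import *
s=read_state();c=read_camera('wrist')
cv2.imwrite('pics/z4.png',cv2.resize(c['frame'][120:310,160:370],None,fx=3,fy=3,interpolation=cv2.INTER_CUBIC)[:,:,::-1])
print(s['eef_pos'],s['width'])
ctr=np.array([.529,-.0533])
for b in (177,187,197,207):
    t=np.radians(b);print(b,proj(c,[[ctr[0]+.104*np.cos(t),ctr[1]+.104*np.sin(t),.316]],s).round(1), 'crop',((proj(c,[[ctr[0]+.104*np.cos(t),ctr[1]+.104*np.sin(t),.316]],s)-[160,120])*3).round())
```

```text
[ 0.4992356  -0.03101651  0.45894405] 0.005918907995210483
177 [[306.4 153.6]] crop [[439. 101.]]
187 [[286.5 152.9]] crop [[379.  99.]]
197 [[266.8 155.9]] crop [[321. 108.]]
207 [[248.2 162.2]] crop [[265. 127.]]
```

View pics/z4.png

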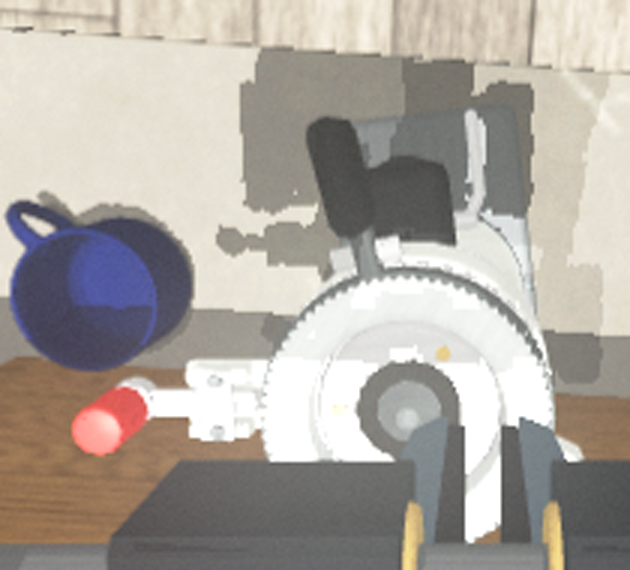

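The grip tip is at crop (326,118), which matches the predicted 197° (147° stop + 50°). The knob top is at crop (97,430). I'll check the shelf clearance before going beside the knob.

Run:
```python
from h import *
s=read_state();c=read_camera('wrist');b=read_camera('top')
print('shelf front base',onplane(c,[[160+5/3,120+358/3],[160+610/3,120+390/3]],0,s).round(3).tolist())
print('knob',onplane(c,[[160+97/3,120+430/3]],.314,s).round(4))
for z in(.2,.3,.4): print(z,onplane(b,[[380,193],[380,235]],z).round(3).tolist())
```

```text
shelf front base [[0.599, -0.332, 0.0], [0.594, 0.06, 0.0]]
knob [[ 0.5374 -0.1547  0.314 ]]
0.2 [[0.669, -0.199, 0.2], [0.542, -0.196, 0.2]]
0.3 [[0.636, -0.187, 0.3], [0.516, -0.185, 0.3]]
0.4 [[0.603, -0.175, 0.4], [0.491, -0.173, 0.4]]
```

play_rows(
  steps=[
    {"dp": [-4, -30, 0], "dr": [0, 0, 0]},
    {"dp": [-10, -70, 0], "dr": [0, 0, 0]},
    {"dp": [-16, -110, 0], "dr": [0, 0, 0]},
    {"dp": [-20, -145, 0], "dr": [0, 0, 0]},
    {"dp": [-23, -166, 15], "dr": [0, 0, 0]},
    {"dp": [-23, -167, 45], "dr": [0, 0, 0]},
    {"dp": [-23, -167, 80], "dr": [0, 0, 0]},
    {"dp": [-23, -167, 115], "dr": [0, 0, 0]},
    {"dp": [-23, -167, 145], "dr": [0, 0, 0]},
    {"dp": [-23, -167, 160], "dr": [0, 0, 0]},
    {"dp": [-23, -167, 167], "dr": [0, 0, 0]},
    {"dp": [-23, -167, 167], "dr": [0, 0, 0]},
  ],
)

```text
time_s: 22.38
eef_pos: [0.5329, -0.1957, 0.2906]
tool_rot: [[-0.998, -0.066, -0.002], [-0.067, 0.998, 0.001], [0.002, 0.001, -1.0]]
force: [-1.1, -0.6, -0.1]
width: 0.0003
grasp_force: 0.0
```

play_rows(
  steps=[
    {"dp": [0, 3, 0], "dr": [0, 0, 0]},
    {"dp": [0, 6, 0], "dr": [0, 0, 0]},
    {"dp": [0, 10, 0], "dr": [0, 0, 0]},
    {"dp": [0, 10, 0], "dr": [0, 0, 0]},
  ],
)

```text
time_s: 22.72
eef_pos: [0.5331, -0.1854, 0.293]
tool_rot: [[-0.998, -0.067, 0.001], [-0.067, 0.998, -0.001], [-0.001, -0.001, -1.0]]
force: [0.6, 1.4, 0.1]
width: 0.0003
grasp_force: 0.0
```

Run:
```python
from h import *
s=read_state();a=read_camera('scene');w=read_camera('wrist');print(s['force'],s['width'])
A=cv2.resize(a['frame'][140:290,280:430],(400,400),interpolation=cv2.INTER_CUBIC)
B=cv2.resize(w['frame'][160:340,220:400],(400,400),interpolation=cv2.INTER_CUBIC)
cv2.imwrite('pics/z5.png',np.hstack([A,B])[:,:,::-1])
```

```text
[0.5967234  1.38248283 0.06797646] 0.0003423242151498681
```

View pics/z5.png

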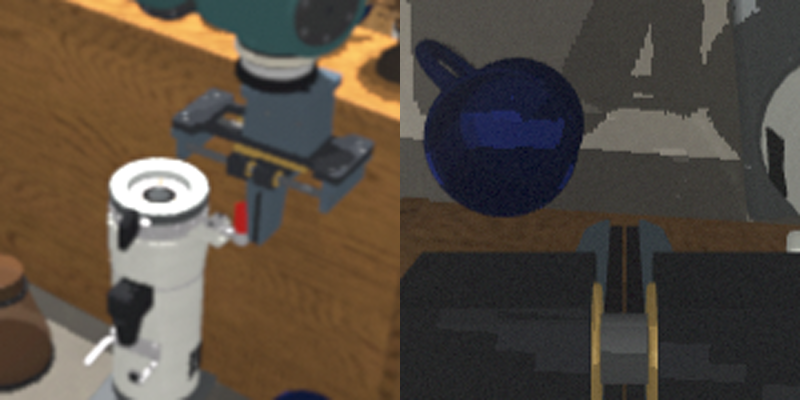

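The shut fingers stand just outside the red knob (crop (240,220)), clear of the shelf and mug. Now I'll push in.

play_rows(
  steps=[
    {"dp": [0, 2, 0], "dr": [0, 0, 0]},
    {"dp": [0, 4, 0], "dr": [0, 0, 0]},
    {"dp": [0, 6, 0], "dr": [0, 0, 0]},
    {"dp": [0, 6, 0], "dr": [0, 0, 0]},
  ],
)

```text
time_s: 23.15
eef_pos: [0.5323, -0.1796, 0.2919]
tool_rot: [[-0.998, -0.067, -0.0], [-0.067, 0.998, 0.0], [0.0, 0.0, -1.0]]
force: [0.7, 0.1, 0.5]
width: 0.0008
grasp_force: 0.0
```

play_rows(
  steps=[
    {"dp": [0, 1, 0], "dr": [0, 0, 0]},
    {"dp": [0, 2, 0], "dr": [0, 0, 0]},
    {"dp": [0, 3, 0], "dr": [0, 0, 0]},
    {"dp": [0, 3, 0], "dr": [0, 0, 0]},
  ],
)

```text
time_s: 23.48
eef_pos: [0.5322, -0.1768, 0.2919]
tool_rot: [[-0.998, -0.066, -0.0], [-0.066, 0.998, 0.0], [0.0, 0.0, -1.0]]
force: [0.4, -0.5, -0.9]
width: 0.0007
grasp_force: 0.0
```

play_rows(
  steps=[
    {"dp": [0, 1, 0], "dr": [0, 0, 0]},
    {"dp": [0, 2, 0], "dr": [0, 0, 0]},
    {"dp": [0, 3, 0], "dr": [0, 0, 0]},
    {"dp": [0, 3, 0], "dr": [0, 0, 0]},
  ],
)

```text
time_s: 23.82
eef_pos: [0.532, -0.174, 0.292]
tool_rot: [[-0.998, -0.067, 0.0], [-0.067, 0.998, -0.0], [-0.0, -0.0, -1.0]]
force: [-0.1, -2.1, -0.8]
width: 0.0008
grasp_force: 1.3
```

play_rows(
  steps=[
    {"dp": [0, 1, 0], "dr": [0, 0, 0]},
    {"dp": [0, 2, 0], "dr": [0, 0, 0]},
    {"dp": [0, 2, 0], "dr": [0, 0, 0]},
  ],
)

```text
time_s: 24.07
eef_pos: [0.5319, -0.1719, 0.292]
tool_rot: [[-0.998, -0.067, 0.0], [-0.067, 0.998, -0.0], [-0.0, -0.0, -1.0]]
force: [1.2, -1.9, -0.8]
width: 0.0006
grasp_force: 1.3
```

play_rows(
  steps=[
    {"dp": [0, 1, 0], "dr": [0, 0, 0]},
    {"dp": [0, 2, 0], "dr": [0, 0, 0]},
    {"dp": [0, 2, 0], "dr": [0, 0, 0]},
  ],
)

```text
time_s: 24.32
eef_pos: [0.5317, -0.1698, 0.292]
tool_rot: [[-0.998, -0.067, 0.0], [-0.067, 0.998, 0.0], [-0.0, 0.0, -1.0]]
force: [1.1, -2.4, 0.3]
width: 0.0002
grasp_force: 1.2
```

play_rows(
  steps=[
    {"dp": [0, 1, 0], "dr": [0, 0, 0]},
    {"dp": [0, 2, 0], "dr": [0, 0, 0]},
    {"dp": [0, 2, 0], "dr": [0, 0, 0]},
  ],
)

```text
time_s: 24.57
eef_pos: [0.5316, -0.1678, 0.292]
tool_rot: [[-0.998, -0.067, 0.0], [-0.067, 0.998, 0.0], [-0.0, 0.0, -1.0]]
force: [-0.0, -3.0, -0.4]
width: 0.0005
grasp_force: 1.2
```

play_rows(
  steps=[
    {"dp": [0, 1, 0], "dr": [0, 0, 0]},
    {"dp": [0, 2, 0], "dr": [0, 0, 0]},
    {"dp": [0, 2, 0], "dr": [0, 0, 0]},
  ],
)

```text
time_s: 24.82
eef_pos: [0.5315, -0.1662, 0.292]
tool_rot: [[-0.998, -0.067, 0.0], [-0.067, 0.998, -0.001], [-0.0, -0.001, -1.0]]
force: [0.9, -5.5, -0.9]
width: -0.0
grasp_force: 2.8
```

play_rows(
  steps=[
    {"dp": [0, 1, 0], "dr": [0, 0, 0]},
    {"dp": [0, 1, 0], "dr": [0, 0, 0]},
  ],
)

```text
time_s: 24.98
eef_pos: [0.5315, -0.1658, 0.292]
tool_rot: [[-0.998, -0.067, 0.0], [-0.067, 0.998, -0.002], [-0.0, -0.002, -1.0]]
force: [1.0, -11.6, -2.3]
width: 0.0006
grasp_force: 5.8
```

play_rows(
  steps=[
    {"dp": [0, 1, 0], "dr": [0, 0, 0]},
    {"dp": [0, 1, 0], "dr": [0, 0, 0]},
    {"dp": [0, 1, 0], "dr": [0, 0, 0]},
  ],
)

```text
time_s: 25.23
eef_pos: [0.5315, -0.1656, 0.2921]
tool_rot: [[-0.998, -0.067, 0.001], [-0.067, 0.998, -0.003], [-0.0, -0.003, -1.0]]
force: [0.1, -17.5, -2.2]
width: 0.0004
grasp_force: 8.9
```

Hard stop at 17 N after about 9.5 mm of travel, so the bolt is fully in. I'll back off and check.

play_rows(
  steps=[
    {"dp": [0, -5, 0], "dr": [0, 0, 0]},
    {"dp": [0, -15, 0], "dr": [0, 0, 0]},
    {"dp": [0, -25, 0], "dr": [0, 0, 0]},
    {"dp": [0, -30, -20], "dr": [0, 0, 0]},
    {"dp": [0, -30, -50], "dr": [0, 0, 0]},
    {"dp": [0, -30, -85], "dr": [0, 0, 0]},
    {"dp": [2, -30, -120], "dr": [0, 0, 0]},
    {"dp": [8, 0, -150], "dr": [0, 0, 0]},
    {"dp": [16, 40, -165], "dr": [0, 0, 0]},
    {"dp": [22, 80, -167], "dr": [0, 0, 0]},
    {"dp": [23, 115, -167], "dr": [0, 0, 0]},
    {"dp": [23, 138, -167], "dr": [0, 0, 0]},
  ],
)

```text
time_s: 26.23
eef_pos: [0.4985, -0.0258, 0.4597]
tool_rot: [[-0.998, -0.067, 0.001], [-0.067, 0.998, 0.001], [-0.001, 0.001, -1.0]]
force: [-0.0, -0.7, 0.0]
width: 0.0004
grasp_force: 0.0
```

play_rows(
  steps=[
    {"dp": [0, 0, 0], "dr": [0, 0, 0]},
    {"dp": [0, 0, 0], "dr": [0, 0, 0]},
    {"dp": [0, 0, 0], "dr": [0, 0, 0]},
  ],
)

```text
time_s: 26.48
eef_pos: [0.4994, -0.0284, 0.4589]
tool_rot: [[-0.998, -0.067, -0.0], [-0.067, 0.998, 0.0], [0.0, 0.0, -1.0]]
force: [0.0, 0.3, -0.2]
width: 0.0003
grasp_force: 0.0
```

Run:
```python
from h import *
s=read_state();c=read_camera('wrist');print(s['eef_pos'],s['force'])
cv2.imwrite('pics/z6.png',cv2.resize(c['frame'][120:310,160:370],None,fx=3,fy=3,interpolation=cv2.INTER_CUBIC)[:,:,::-1])
t=np.radians(197);print('tip pred crop',((proj(c,[[.529+.104*np.cos(t),-.0533+.104*np.sin(t),.316]],s)-[160,120])*3).round())
for r in(92,101.5): print(r,((proj(c,[[.529+.0000806*r,-.0533-.000997*r,.314]],s)-[160,120])*3).round())
```

```text
[ 0.49935336 -0.02837085  0.45890955] [ 0.0066736   0.34083695 -0.2065504 ]
tip pred crop [[312. 107.]]
92 [[119. 428.]]
101.5 [[ 90. 429.]]
```

View pics/z6.png

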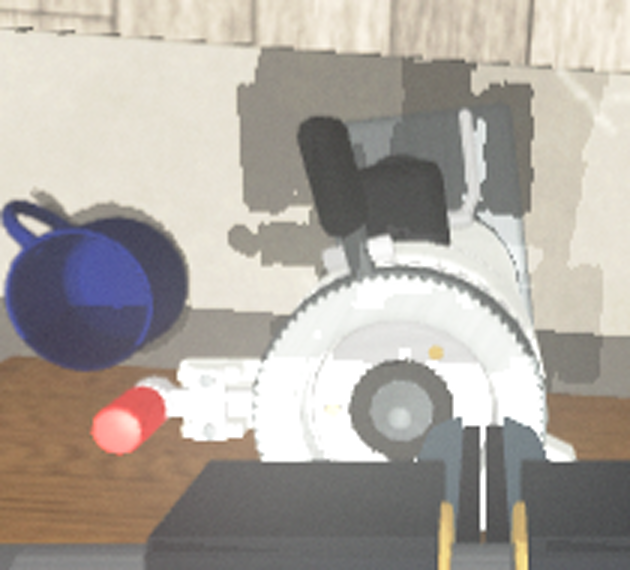

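The knob top is now at crop (118,430), matching the locked prediction of (119,428). The grip tip at (318,118) is still on its five-click bearing. Handing in.

```bash
python3 -c "
from rig import close_job;print(close_job())"
```

```text
the job is handed in; nothing more can be done
None
```

The job is done and handed in at about 26 s: I turned the collar clockwise to its dead stop (25 N), pushed it back five counted clicks, and pushed the lock bolt in to its hard stop; the last picture shows handle and knob where they should be.

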